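# Set up the stone lamp and put the rough stone under it

### The arm

A 7-joint arm with a two-finger parallel gripper is mounted at the origin on a cart in front of the work surface, level with it; the furniture and walls round the work are solid. World frame = base frame: x ahead of the robot, y to its left, z up, the work surface at z = 0. Lengths are in m, angles in rad, forces in N, time in s.
With the tool pointing down it reaches from about 0.4 to 0.85 m from the base axis. Payload 4.4 kg.
Tool frame: the origin (TCP) lies at the very end of the fingers, on their centre line; the grasp point (between the pads) lies 19 mm behind it (r.grasp_offset is the distance from the TCP to the grasp point, in m); z points along the fingers, y is the line along which they close (so a half turn about z gives the same grasp; the last joint's range is limited). The gripper opens to 94 mm and grips with 3 to 60 N. Pads are 16 mm wide; open, the fingers measure 119 mm over their backs; the gripper's body (75 mm by 177 mm) begins 78 mm behind the grasp point.
Start: joints at [-1.225, 0.628, 0.038, 1.517, -0.027, 0.996, -0.02], TCP at [0.26, 0.596, 0.205] pointing down, gripper open.
Joint ranges: [-3.06, 3.06], [-0.37, 2.12], [-1.25, 1.32], [0.18, 2.47], [-1.1, 4.24], [0.23, 1.98], [-2.94, 2.94]. Speed limits (rad/s): [2.57, 2.57, 3.14, 3.14, 3.14, 3.14, 3.14].

### API

Orientations are given as a unit quaternion [x, y, z, w].
In Python, from bench import telemetry, viewer, workorder, r gives the robot as it stands.
- The arm moves only by the shell command python3 -m handwheel 'ROWS' [OPENING] [FORCE]. ROWS is JSON, a list that holds one entry, the list of rows, each a list of 4 numbers: the shift along the tool's x, y, z in units of 250 mm (1.0 is 250 mm), then the turn about the tool's z in units of pi/4 rad (1.0 is pi/4 rad). A call has exactly 10 rows; each row is the pose to reach, as a shift and turn from the pose commanded when the call began, along the tool's axes at that moment; what a row does not reach only later rows make up. A row lasts 1/8 s, in which the tool goes at most 62.5 mm and 10.7 degrees, less where a joint would pass 70% of its speed; a pose out of reach is approached as far as the arm can. A call with a number of a shift or a turn outside -1 to 1 is refused whole. A call with a gripper value outside its range is refused whole. OPENING is the opening, from 0 (shut) to 1 (fully open), set as the call begins (- or left out, the last holds). The fingers move at their own pace and stop on an object; FORCE is the grip in N (left out, the last holds). Time passes only in rows, so rows that repeat a pose let the fingers close, or fill a call up. It gives the time, the measured TCP pose, the force, the opening and the grip force at its end, in the units of the state.
- telemetry.get_obs(): the state, without advancing time (a new reading comes with each control period).
- viewer.grab_frame(name): name is "scene" or "top"; returns the picture (384x512x3 uint8, red, green, blue); there is no depth.
- viewer.calibration(name): a dict with "mtx" (3x3 intrinsics, pixels), "k1" (the pictures are not rectified: a ray, as slopes to the right and down, at radius r is drawn at 1 + k1 r^2 times it, then the intrinsics apply), "rvec" (rotation vector, rad) and "tvec" (3), from world to camera coordinates, as OpenCV has them. Camera axes: x right, y down, z forward; pixel columns grow to the right and rows downward; lengths in m; the calibration is good to about 2 mm. A picture is of the moment at which its call begins. calibration takes no time and is no camera call.
- workorder.close_job(): hands the job in; it is judged then, once.
The state is a dict: "time_s": time; "joint_positions": joint angles; "dq": joint speeds; "tau": joint torques, N m; "position": TCP position; "tool_rot": TCP orientation; "force": force on the tool from outside, world axes, zero at the start; "moment": the same for the moment, N m; "gripper_width": opening from 0.0 (shut) to 1.0 (fully open); "grip_force": force on a finger pad.
Only numpy, scipy, OpenCV 4.12 (cv2) and the standard library are available. Lean on these libraries where they do the work, as an engineer would, in place of code of your own. Each camera call takes 0.05 s, during which the arm holds its last target. There are 200 camera calls.

### The job

The cells in the folding stone lamp have just been changed: press its cell hatch shut until it clicks and stays shut. Raise the lamp panel on its stiff hinge to 60 degrees above the base (the red mark on its protractor) and leave it standing there, and lay the pale rough stone, the same way up as it lies now, in the middle of the grey pad beneath it. Do not knock over or shift the mug, the glue bottle, the file cup or the box of cells.

Things in the scene. Friction and masses are not known exactly. Their poses are not given: they have to be found in the camera images.
- stone_lamp: White folding lamp for looking at stones, fixed to the table, side-on to the robot: its front faces right. Base 183 mm deep (its x, -68 mm in front to +115 mm at the back), 270 mm wide (y, +-135 mm), flat deck 45 mm above the table. Origin at table height under the base; +x to its back (hinge side), +y to its left seen from its front. A dimmer knob sticks out 11 mm in front at y = +85 mm.
- lamp_panel (a joint): Angle of the lamp panel above the base, rad: 0 folded flat over the pad, 1.047 = 60 degrees (red mark on the protractor at the hinge's +y end), stop 2.1. Starts folded or slightly open. Stiff friction hinge: about 0.9 N m to raise, stays where left. Aluminium panel 168 mm wide (y -44 to +124 mm of the base), 165 mm from hinge to front edge, 14 mm thick, 0.28 kg.
- panel_hinge (a point): Middle of the panel's hinge axis, at x = +105, y = +40, z = 62 mm of the base; the axis runs along the base's y. The point's axes turn with the panel: x and y in its plane, +x from front edge to hinge, z out of its back (up when folded). Folded, they are parallel to the base's.
- tab_grip (a point): Grip point on the panel's pull tab: black rubber, 44 mm wide (y), 8 mm thick, mid front edge, bent up 50 degrees from the panel, 36 mm long. Point: mid-thickness, 24 mm from the tab's root, 12 mm from its end; in panel_hinge's axes at (-176, 0, 20) mm. Axes as panel_hinge; in them the tab runs outward along (-0.643, 0, 0.766): folded, it leans 40 degrees from vertical to the lamp's front.
- cell_hatch (a joint): Angle of the cell hatch, rad: 0 shut (stop), 0.8 to 1.2 when standing open at the start. A weak spring pushes it open; from about 0.15 down to 0.07 it must be pushed past a sprung catch (about 7 N at hatch_press), then it snaps to 0 and stays shut by itself.
- hatch_press (a point): Point to press on the hatch's upper face, mid-width, 50 mm from its hinge; turns with it. White flap 72 mm long (x), 60 mm wide (y), 4 mm thick, at the base's front, -y end; hinge along y at its back edge (x = +13, y = -97, z = 45 mm of the base), so its front edge stands up when open; shut, it is flush with the deck. Site axes parallel to the base's when shut.
- pad_center (a point): Middle of the top of the grey pad on the deck, at x = +25, y = +40, z = 47 mm of the base; axes as the base. Pad 98 mm (x) by 108 mm (y) in a thin black frame. The panel at 60 degrees overhangs it, so it must be reached from the lamp's front with a tilted tool.
- rough_stone: Pale grey rough stone with broken faces, 47 mm (x) by 73 mm (y) by 43 mm high, 0.16 kg, lying on the table; origin at the middle of its underside, z up. Grip it across the 47 mm side.
- mug: Steel mug, 85 mm wide, 119 mm with its handle, 100 mm high, in front on the left; origin at its underside. Not to be moved.
- cells: Green box of cells, 51 x 85 x 36 mm, behind on the right; origin at the middle of its underside. Not to be moved.
- glue: Blue glue bottle, 31 mm across, 104 mm high, behind on the right; origin at the middle of its underside. Not to be moved.
- files: Square blue cup with files, 46 x 46 x 146 mm, behind on the right; origin at the middle of its underside. Not to be moved.
Not all that is in view belongs to the job. What is meant by the rough_stone is not pink, and is the larger of those in its own colour.

How it is judged:
By the outcome, as a careful person would: the job done as asked, in the order asked, and still so for the second after the job is handed in, with the robot touching nothing.
It also fails if it takes over 64 s, if anything falls off the work surface, if the arm or the gripper's body presses on something with over 40 N, if the wrist force passes 120 N, or if a joint passes its speed limit or range.

## Working session

There is one attempt and no reset: what is moved stays moved. The work goes in short steps, Python scripts to look and compute and a shell command to move; the robot and the scene stay as the last step left them, time stands still between calls to the robot, and variables do not carry over. Pictures are saved under pics/ and viewed, at most 10 in all, crops included, and the job is handed in when it is done.

```bash
ls; mkdir -p pics
python3 - <<'E'
from bench import telemetry, viewer, r
import cv2,json
o=telemetry.get_obs();print(o);print([a for a in dir(r) if a[0]!='_'],r.grasp_offset)
for n in("scene","top"):
    im=viewer.grab_frame(n);cv2.imwrite(f"pics/{n}0.png",im[:,:,::-1]);print(n,viewer.calibration(n))
E
```

```text
pics
{'time_s': 0.0, 'joint_positions': array([-1.22479242,  0.62927296,  0.03844568,  1.51834149, -0.02698668,
        0.99631006, -0.01997867]), 'dq': array([ 6.72070549e-04, -5.19158404e-05, -7.74735562e-05,  4.18598748e-04,
        2.46107456e-04, -1.67020335e-03,  3.98399001e-04]), 'tau': array([ 7.17264174e-05, -5.49740088e+01,  1.14367615e+00, -1.86631769e+01,
       -5.21197706e-02,  2.38670188e-02,  1.87227542e-04]), 'position': array([0.25988818, 0.59507038, 0.2046101 ]), 'tool_rot': array([ 2.04437254e-01,  9.78879250e-01, -8.90966368e-04, -1.69237659e-04]), 'force': array([-0.31516704, -0.55846216, -0.6404633 ]), 'moment': array([-0.01486695, -0.00235499, -0.00901936]), 'grip_force': 0.0, 'gripper_width': 0.9962284575211171}
['IKError', 'grasp_offset'] 0.0188
scene {'mtx': array([[347.26910051,   0.        , 259.50617658],
       [  0.        , 347.26910051, 191.66410307],
       [  0.        ,   0.        ,   1.        ]]), 'k1': -0.00952209827543876, 'rvec': array([ 2.10574392, -0.74947145,  0.3698468 ]), 'tvec': array([-0.43345533,  0.26264902,  0.81682146])}
top {'mtx': array([[406.60099517,   0.        , 259.01261853],
       [  0.        , 406.60099517, 191.41472185],
       [  0.        ,   0.        ,   1.        ]]), 'k1': -0.00019253927793777892, 'rvec': array([ 2.16480411, -2.2272303 ,  0.06887402]), 'tvec': array([-0.03419796,  0.53254949,  1.22487544])}
```

View pics/scene0.png

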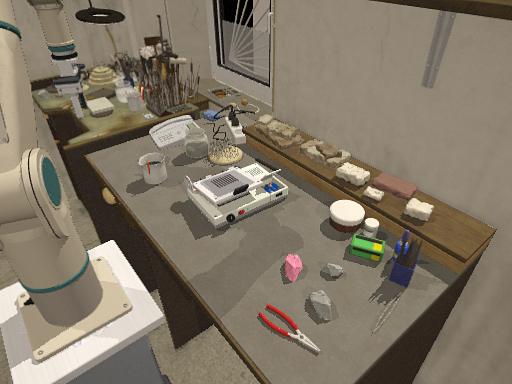

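View pics/top0.png

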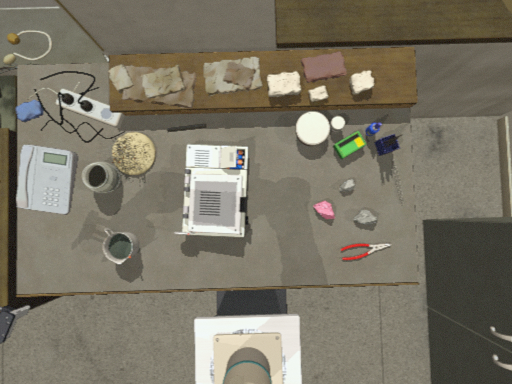

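The scene view shows the lamp at (237,193) with its front facing right. The loose stones are pink (292,266), small grey (333,270) and large grey (320,305). In the top view these are (324,209), (348,185) and (366,216). The large grey one is the rough_stone: it isn't pink and is the larger of the two grey ones. I'll confirm with enlarged crops.

```bash
cat > h.py <<'E'
import numpy as np,cv2
from bench import telemetry,viewer
C={n:viewer.calibration(n) for n in("scene","top")}
def D(c): return np.array([c["k1"],0,0,0,0])
def ray(n,uv):
    c=C[n];p=cv2.undistortPoints(np.array([[uv]],float),c["mtx"],D(c))[0,0]
    R=cv2.Rodrigues(c["rvec"])[0];return -R.T@c["tvec"],R.T@np.array([p[0],p[1],1])
def onz(n,uv,z):
    o,d=ray(n,uv);return o+d*(z-o[2])/d[2]
def proj(n,P):
    c=C[n];return cv2.projectPoints(np.array(P,float).reshape(-1,3),c["rvec"],c["tvec"],c["mtx"],D(c))[0][:,0]
def tri(a,b):
    (o,d),(p,e)=ray("scene",a),ray("top",b)
    s=np.linalg.lstsq(np.c_[d,-e],p-o,rcond=None)[0];A,B=o+s[0]*d,p+s[1]*e
    return (A+B)/2,np.linalg.norm(A-B)
E
python3 - <<'E'
from h import *
for n in C: print(n,proj(n,[[0.26,0.596,0.205]]), ray(n,(256,192))[0])
t=cv2.imread("pics/top0.png");s=cv2.imread("pics/scene0.png")
R=lambda i,x,y,w,h,k:cv2.resize(i[y:y+h,x:x+w],None,fx=k,fy=k,interpolation=cv2.INTER_CUBIC)
o=np.vstack([np.hstack([R(t,165,135,100,110,4)[:300*2],R(s,175,150,125,88,5)[:440,:400]][:2]) ,
 np.zeros((0,800,3),np.uint8)])
b=np.hstack([R(t,305,170,100,40*1,4),R(s,270,240,100,40,4)])
cv2.imwrite("pics/crop1.png",o)
cv2.imwrite("pics/crop2.png",np.hstack([R(t,305,165,80,80,5),R(s,275,245,80,80,5)]))
E
```

```text
scene [[ 83.82886413 112.19827094]] [ 0.0253546  -0.66285223  0.69573659]
top [[  7.96836427 301.26889245]] [ 0.46206841 -0.04004706  1.25299135]
```

View pics/crop1.png

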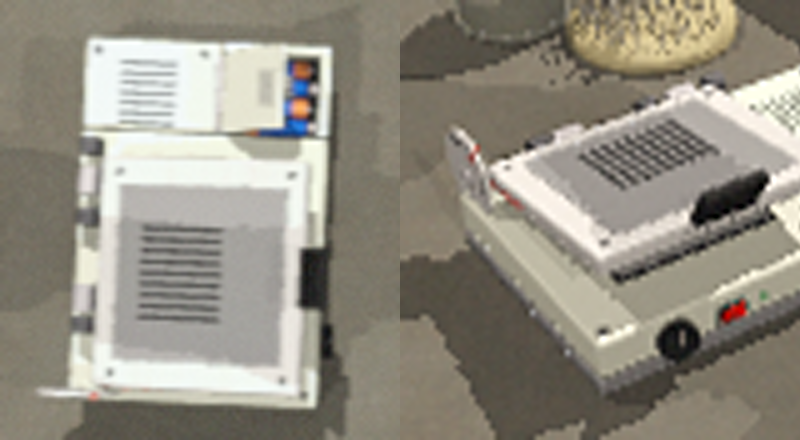

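View pics/crop2.png

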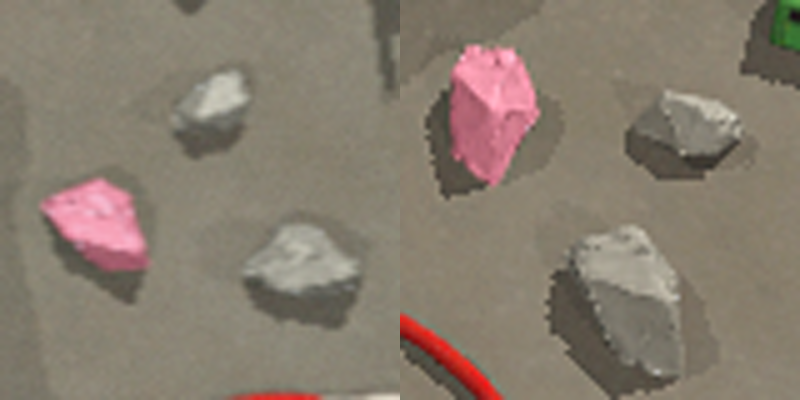

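The crops confirm the large grey stone, at top (366,216) and scene (320,305), about 70 mm long along world y. The other grey one is clearly smaller. In the lamp crop the hatch stands open over the cells at top (228,158), the panel is nearly folded and the tab is at (243,204). Next I'll measure these.

Run:
```python
from h import *
# lamp: deck corners in top view at z=.045, 2D rigid fit
px=[(186.75,144.5),(248,146.5),(244.5,236.9),(183.75,234.7)]
W=np.array([onz("top",p,.045)[:2] for p in px]);L=np.array([[.115,-.135],[-.068,-.135],[-.068,.135],[.115,.135]])
a,b=W-W.mean(0),L-L.mean(0)
th=np.arctan2((b[:,0]*a[:,1]-b[:,1]*a[:,0]).sum(),(a*b).sum());R=np.array([[np.cos(th),-np.sin(th)],[np.sin(th),np.cos(th)]])
t=W.mean(0)-R@L.mean(0);print("lamp",t,th,np.degrees(th));print("resid mm",(1e3*(W-L@R.T-t)).round(1).tolist(), "sides",np.linalg.norm(np.diff(W,axis=0),axis=1))
np.savez("lamp.npz",R=R,t=t,th=th)
B=lambda p:np.r_[R@np.array(p[:2])+t,p[2]]
im={n:cv2.imread(f"pics/{n}0.png") for n in C}
# tab mask (dark)
def comp(m,box):
    x,y,w,h=box;z=np.zeros_like(m);z[y:y+h,x:x+w]=m[y:y+h,x:x+w]
    n,l,s,c=cv2.connectedComponentsWithStats(z);i=1+np.argmax(s[1:,4]);return c[i],s[i],l==i
T={}
for n,box in(("top",(236,192,14,26)),("scene",(226,180,28,20))):
    m=(im[n].max(2)<60).astype(np.uint8);c,s,_=comp(m,box);T[n]=c;print("tab",n,c,s)
P,e=tri(T["scene"],T["top"]);pb=np.r_[R.T@(P[:2]-t),P[2]];print("tab world",P,"base",pb,e)
for ang in(0,.05,.1,.15,.2,.3):
    d=lambda x,z:B([.105+x*np.cos(ang)+z*np.sin(ang),.04,.062-x*np.sin(ang)+z*np.cos(ang)])
    g=d(-.176,.020);print(ang,g.round(4),proj("top",g).round(1),proj("scene",g).round(1))
for n,box in(("top",(345,200,40,40)),("scene",(300,280,45,50))):
    f=im[n].astype(float);d=(f[:,:,2]-f[:,:,0])/f.sum(2)
    med=np.median(d[box[1]:box[1]+box[3],box[0]:box[0]+box[2]]);print(n,"median",med,np.percentile(d[box[1]:box[1]+box[3],box[0]:box[0]+box[2]],[2,10,25,50,75,90]).round(3))
    m=(d<.03).astype(np.uint8);m=cv2.morphologyEx(m,cv2.MORPH_OPEN,np.ones((2,2),np.uint8))
    c,s,k=comp(m,box);print("stone",n,c,s);np.save(f"st_{n}.npy",k)
    cn=max(cv2.findContours(k.astype(np.uint8),0,2)[0],key=len);print(cv2.minAreaRect(cn))
    for z in(0.,.02,.043):
        w=np.array([onz(n,p[0],z)[:2] for p in cn],np.float32);print(z,w.min(0),w.max(0),cv2.minAreaRect(w))
```

```text
lamp [0.53503187 0.0559259 ] 1.5109530998445122 86.57123566329943
resid mm [[-0.3, 0.4], [-0.5, 0.0], [0.1, 1.5], [0.8, -1.9]] sides [0.18333427 0.26955247 0.17960263]
tab top [243.35714286 204.3452381 ] [240 197   7  15  84]
tab scene [240.24637681 189.57971014] [233 185  16  10  69]
tab world [ 0.48898588 -0.00201778  0.10517498] base [-0.06059385  0.0424981   0.10517498] 0.004991170382743574
0 [ 0.4909 -0.0126  0.082 ] [[246.8 204.5]] [[244.1 197.4]]
0.05 [ 0.4909 -0.0113  0.0908] [[246.3 204.4]] [[243.8 194.8]]
0.1 [ 0.491  -0.0097  0.0995] [[245.6 204.3]] [[243.3 192.1]]
0.15 [ 0.4912 -0.0076  0.1081] [[244.8 204.2]] [[242.8 189.3]]
0.2 [ 0.4913 -0.0051  0.1166] [[243.8 204.1]] [[242.3 186.5]]
0.3 [0.4917 0.0012 0.1331] [[241.3 203.9]] [[240.8 180.7]]
top median 0.052770448548812667 [0.026 0.032 0.047 0.053 0.057 0.061]
stone top [363.9047619  220.80952381] [362 217   4   8  21]
((363.5, 220.5), (7.0, 3.0), 90.0)
0.0 [ 0.42259133 -0.37353748] [ 0.44416207 -0.36389127] ((0.43348780274391174, -0.3684493601322174), (0.0092519111931324, 0.0215917881578207), 87.52354431152344)
0.02 [ 0.42322144 -0.36821437] [ 0.44444788 -0.35872212] ((0.4339439570903778, -0.3632074296474457), (0.009104224853217602, 0.02124711684882641), 87.52350616455078)
0.043 [ 0.42394608 -0.3620928 ] [ 0.44477656 -0.35277763] ((0.43446868658065796, -0.35717934370040894), (0.008934426121413708, 0.020850764587521553), 87.52373504638672)
scene median 0.06818181818181818 [0.039 0.045 0.061 0.068 0.073 0.078]<stdin>:23: RuntimeWarning: invalid value encountered in divide
Traceback (most recent call last):
ValueError: attempt to get argmax of an empty sequence
```

Run:
```python
from h import *
im={n:cv2.imread(f"pics/{n}0.png") for n in C}
H={}
for n,box,th in(("top",(345,200,40,40),.042),("scene",(300,280,45,50),.055)):
    x,y,w,h=box;f=cv2.GaussianBlur(im[n],(3,3),0).astype(float);d=(f[:,:,2]-f[:,:,0])/(f.sum(2)+1)
    m=np.zeros(d.shape,np.uint8);m[y:y+h,x:x+w]=(d<th)[y:y+h,x:x+w]
    k,l,s,c=cv2.connectedComponentsWithStats(m);i=1+np.argmax(s[1:,4]);print(n,c[i],s[i])
    cn=max(cv2.findContours((l==i).astype(np.uint8),0,2)[0],key=len)[:,0];H[n]=cn
    for z in(0.,.02):
        q=np.array([onz(n,p,z)[:2] for p in cn],np.float32);print(z,q.min(0),q.max(0),cv2.minAreaRect(q))
    v=im[n].copy();cv2.drawContours(v,[cn.reshape(-1,1,2)],-1,(0,0,255),1);cv2.imwrite(f"pics/m_{n}.png",cv2.resize(v[y-5:y+h+5,x-5:x+w+5],(400,400),interpolation=0))
cv2.imwrite("pics/crop3.png",np.hstack([cv2.imread("pics/m_top.png"),cv2.imread("pics/m_scene.png")]))
# visual hull of the two silhouettes
from itertools import product
g=np.array(list(product(np.arange(.36,.52,.002),np.arange(-.46,-.30,.002),np.arange(0,.06,.002))))
ok=np.ones(len(g),bool)
for n,cn in H.items():
    uv=proj(n,g);ok&=np.array([cv2.pointPolygonTest(cn.reshape(-1,1,2).astype(np.float32),(float(a),float(b)),True)>-.5 for a,b in uv])
q=g[ok];print("hull",q.min(0),q.max(0))
for z in np.arange(0,.05,.01):
    s=q[abs(q[:,2]-z)<.0011].astype(np.float32)
    if len(s)>5: print(z,cv2.minAreaRect(s[:,:2].copy()))
```

```text
top [364.93172691 217.437751  ] [353 209  24  16 249]
0.0 [ 0.42205986 -0.40746725] [ 0.46902812 -0.33628044] ((0.4391711354255676, -0.373923659324646), (0.05920080840587616, 0.05181621015071869), 47.469573974609375)
0.02 [ 0.42269847 -0.40160254] [ 0.468917 -0.331552] ((0.4395366907119751, -0.3685944378376007), (0.0582558736205101, 0.05098912864923477), 47.46955871582031)
scene [320.62203024 303.81641469] [308 290  23  31 463]
0.0 [ 0.41854075 -0.40696052] [ 0.47701535 -0.3283617 ] ((0.4466710090637207, -0.3693503439426422), (0.08060556650161743, 0.04681958630681038), 69.55410766601562)
0.02 [ 0.407238   -0.41431653] [ 0.46403167 -0.3379771 ] ((0.4345596134662628, -0.3777875304222107), (0.0782884731888771, 0.04547368362545967), 69.55413818359375)
hull [ 0.422 -0.406  0.   ] [ 0.47  -0.334  0.058]
0.0 ((0.4376716613769531, -0.37244904041290283), (0.059586621820926666, 0.04902075603604317), 47.48952102661133)
0.01 ((0.4374999701976776, -0.36949998140335083), (0.05939695984125137, 0.04949747398495674), 44.999961853027344)
0.02 ((0.44066929817199707, -0.36954617500305176), (0.06156947463750839, 0.039993856102228165), 74.74491119384766)
0.03 ((0.43852946162223816, -0.37088239192962646), (0.05384288355708122, 0.0344400629401207), 75.96372985839844)
0.04 ((0.434705913066864, -0.37217646837234497), (0.04462658241391182, 0.029589340090751648), 75.96380615234375)
```

View pics/crop3.png

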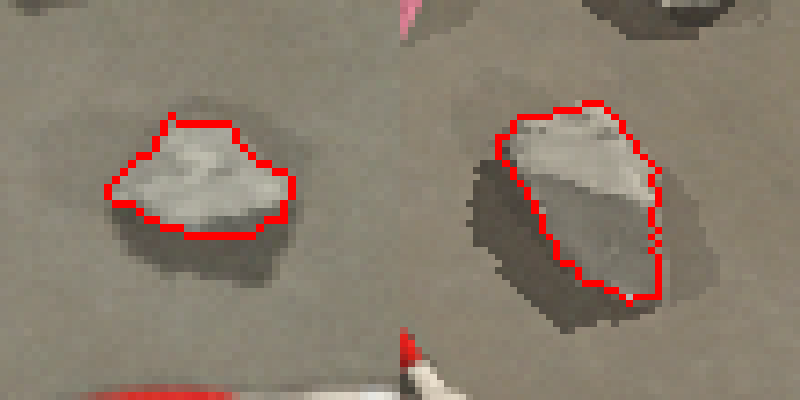

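The red outlines fit the stone well in both views. It spans world x 0.422–0.469 (47 mm) and y −0.405 to −0.333 (72 mm), which matches the given size with yaw about 0. The hatch angle and the targets come next.

```bash
cat >> h.py <<'E'
from scipy.spatial.transform import Rotation as Ro
def lamp():
    z=np.load("lamp.npz");return z["R"],z["t"],float(z["th"])
def B(p):
    R,t,_=lamp();return np.r_[R@np.array(p[:2])+t,p[2]]
def pan(a,x,z,y=.04):
    return B([.105+x*np.cos(a)+z*np.sin(a),y,.062-x*np.sin(a)+z*np.cos(a)])
def go(w,name=""):
    o=telemetry.get_obs();M=Ro.from_quat(o["tool_rot"]).as_matrix();s=M.T@(np.array(w)-o["position"])/.25
    print(name,"target",np.round(w,4),"shift units",s.round(3))
def state():
    o=telemetry.get_obs();R,t,th=lamp();M=Ro.from_quat(o["tool_rot"]).as_matrix();p=o["position"]
    print("t",round(o["time_s"],2),"pos",p.round(4),"base",(R.T@(p[:2]-t)).round(4),"toolz",M[:,2].round(3),"F",o["force"].round(1),"grip",round(o["grip_force"],1),round(o["gripper_width"],3),"q",o["joint_positions"].round(2))
    y=np.arctan2(M[1,1],M[0,1]);e=(th-np.pi/2-y+np.pi/2)%np.pi-np.pi/2;print("turn units needed",round(-e/(np.pi/4),3))
E
python3 - <<'E'
from h import *
state()
for a in(.8,.9,1.,1.1,1.2):
    E=[B([.013-.072*np.cos(a),y,.045+.072*np.sin(a)]) for y in(-.127,-.067)]
    print(a,proj("top",E).round(1).tolist(),proj("scene",E).round(1).tolist())
print(proj("top",[B([.013,y,.045]) for y in(-.127,-.067)]))
for a in(.15,.2):print("panel front corners",a,proj("top",[pan(a,-.165,.007,y) for y in(-.044,.124)]).round(1).tolist(),proj("scene",[pan(a,-.165,.007,y) for y in(-.044,.124)]).round(1).tolist())
go(B([-.014,-.097,.15]),"hatch above")
t=cv2.imread("pics/top0.png");s=cv2.imread("pics/scene0.png")
cv2.imwrite("pics/crop4.png",np.hstack([cv2.resize(t[138:178,210:260],(400,320),interpolation=2),cv2.resize(s[165:205,240:290],(400,320),interpolation=2)]))
E
```

```text
t 0.1 pos [0.2599 0.5951 0.2047] base [0.5218 0.3069] toolz [-0.001 -0.002 -1.   ] F [ 0.6 -0.2 -0. ] grip 0.0 0.997 q [-1.22  0.63  0.04  1.52 -0.03  1.   -0.02]
turn units needed 1.552
0.8 [[236.8, 145.8], [236.1, 166.6]] [[282.1, 169.5], [266.8, 175.8]]
0.9 [[234.8, 145.4], [234.1, 166.3]] [[281.0, 167.5], [265.8, 173.7]]
1.0 [[232.7, 145.1], [231.9, 166.1]] [[279.9, 165.6], [264.7, 171.7]]
1.1 [[230.4, 144.8], [229.6, 165.9]] [[278.7, 163.8], [263.5, 169.8]]
1.2 [[228.0, 144.6], [227.2, 165.7]] [[277.5, 162.1], [262.2, 168.1]]
[[220.85850144 148.12506208]
 [220.1239555  168.0726852 ]]
panel front corners 0.15 [[242.8, 174.9], [240.8, 233.8]] [[264.6, 182.1], [216.1, 202.4]]
panel front corners 0.2 [[242.1, 174.6], [240.1, 234.0]] [[264.3, 179.6], [215.6, 199.8]]
hatch above target [0.631  0.0361 0.15  ] shift units [-2.255 -1.454  0.221]
```

View pics/crop4.png

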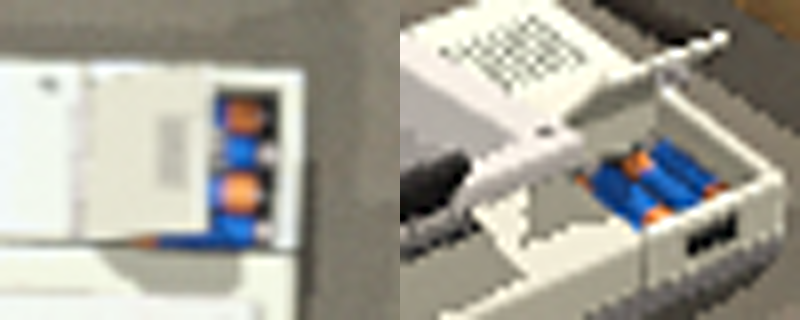

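The hatch's front edge is at top column 236.5, so it stands open about 0.8 rad. I'll start by moving towards it with the fingers closing.

```bash
python3 -m handwheel '[[[-0.1,-0.064,0,0.1],[-0.25,-0.16,0,0.25],[-0.4,-0.256,0,0.4],[-0.55,-0.352,0,0.55],[-0.7,-0.448,0,0.7],[-0.85,-0.544,0,0.85],[-0.95,-0.61,0,0.95],[-1,-0.64,0,1],[-1,-0.64,0,1],[-1,-0.64,0,1]]]' 0 30
python3 - <<'E'
from h import *
state();go(B([-.014,-.097,.15]))
E
```

```text
time_s: 1.35
position: [0.4241, 0.3507, 0.2053]
tool_rot: [0.562, 0.827, 0.0, -0.001]
force: [-0.1, 0.3, 0.1]
gripper_width: 0.007
grip_force: 0.0
t 1.35 pos [0.4241 0.3507 0.2053] base [0.2876 0.1283] toolz [-0.001  0.001 -1.   ] F [-0.1  0.3  0.1] grip 0.0 0.007 q [-0.91  0.5   0.26  1.8  -0.16  0.86 -0.2 ]
turn units needed 0.556
 target [0.631  0.0361 0.15  ] shift units [-1.475  0.307  0.219]
```

```bash
python3 -m handwheel '[[[-0.1,0.02,0,0.1],[-0.25,0.05,0,0.2],[-0.4,0.08,0,0.3],[-0.55,0.12,0,0.4],[-0.7,0.15,0,0.5],[-0.85,0.18,0,0.556],[-0.95,0.2,0,0.556],[-1,0.21,0,0.556],[-1,0.21,0,0.556],[-1,0.21,0,0.556]]]'
python3 - <<'E'
from h import *
state();go(B([-.014,-.097,.13]));go(B([-.014,-.097,.08]));go(B([-.034,-.097,.042]))
E
```

```text
time_s: 2.6
position: [0.5646, 0.1367, 0.2053]
tool_rot: [0.729, 0.685, -0.0, -0.001]
force: [-0.5, -0.1, -0.7]
gripper_width: 0.003
grip_force: 0.0
t 2.6 pos [0.5646 0.1367 0.2053] base [ 0.0824 -0.0247] toolz [-0.001  0.001 -1.   ] F [-0.5 -0.1 -0.7] grip 0.0 0.003 q [-0.53  0.55  0.38  1.72 -0.25  0.91 -0.11]
turn units needed -0.002
 target [0.631  0.0361 0.13  ] shift units [-0.385  0.29   0.301]
 target [0.631  0.0361 0.08  ] shift units [-0.385  0.29   0.501]
 target [0.6298 0.0162 0.042 ] shift units [-0.466  0.291  0.653]
```

```bash
python3 -m handwheel '[[[-0.1,0.08,0,0],[-0.24,0.18,0,0],[-0.35,0.26,0.05,0],[-0.385,0.29,0.15,0],[-0.385,0.29,0.25,0],[-0.385,0.29,0.35,0],[-0.385,0.29,0.42,0],[-0.385,0.29,0.45,0],[-0.385,0.29,0.47,0],[-0.385,0.29,0.47,0]]]'
python3 - <<'E'
from h import *
state();go(B([-.034,-.097,.042]))
E
```

```text
time_s: 3.85
position: [0.6319, 0.0349, 0.0883]
tool_rot: [0.729, 0.684, 0.0, 0.0]
force: [0.1, 0.2, 0.0]
gripper_width: 0.005
grip_force: 0.0
t 3.85 pos [0.6319 0.0349 0.0883] base [-0.0152 -0.0979] toolz [ 0.001  0.    -1.   ] F [0.1 0.2 0. ] grip 0.0 0.005 q [-0.29  0.76  0.31  1.68 -0.32  0.75  0.12]
turn units needed -0.004
 target [0.6298 0.0162 0.042 ] shift units [-0.075 -0.004  0.185]
```

```bash
python3 -m handwheel '[[[-0.005,0,0.03,0],[-0.02,0,0.06,0],[-0.035,0,0.09,0],[-0.05,0,0.115,0],[-0.06,0,0.14,0],[-0.07,0,0.16,0],[-0.075,0,0.175,0],[-0.075,0,0.185,0],[-0.075,0,0.19,0],[-0.075,0,0.19,0]]]'
python3 - <<'E'
from h import *
state()
E
```

```text
time_s: 5.1
position: [0.6309, 0.0172, 0.0439]
tool_rot: [0.729, 0.685, 0.001, -0.001]
force: [-7.0, 3.3, 26.1]
gripper_width: 0.007
grip_force: 13.1
t 5.1 pos [0.6309 0.0172 0.0439] base [-0.033 -0.098] toolz [ 0.001  0.003 -1.   ] F [-7.   3.3 26.1] grip 13.1 0.007 q [-0.24  0.82  0.28  1.7  -0.34  0.66  0.17]
turn units needed -0.004
```

```bash
python3 -m handwheel '[[[0,0,-0.08,0],[0,0,-0.2,0],[0,0,-0.35,0],[0,0,-0.48,0],[-0.08,-0.05,-0.55,0],[-0.16,-0.15,-0.6,0],[-0.24,-0.3,-0.6,0],[-0.28,-0.45,-0.6,0],[-0.28,-0.52,-0.6,0],[-0.28,-0.52,-0.6,0]]]' 0.8
python3 - <<'E'
from h import *
state()
for a in(.15,.2):
    for y in (.04,):go(pan(a,-.176,.020)-[0,0,.010],a)
im=viewer.grab_frame("scene")[:,:,::-1];cv2.imwrite("pics/s1.png",im);t=viewer.grab_frame("top")[:,:,::-1];cv2.imwrite("pics/t1.png",t)
cv2.imwrite("pics/crop5.png",np.hstack([cv2.resize(im[100:220,170:300],(433,400),interpolation=2),cv2.resize(t[135:245,165:265],(364,400),interpolation=2)]))
E
```

```text
time_s: 6.35
position: [0.4953, -0.0461, 0.1907]
tool_rot: [0.729, 0.684, -0.0, -0.0]
force: [0.4, 0.0, 0.5]
gripper_width: 0.801
grip_force: 0.0
t 6.35 pos [ 0.4953 -0.0461  0.1907] base [-0.1042  0.0336] toolz [-0. -0. -1.] F [0.4 0.  0.5] grip 0.0 0.801 q [-0.23  0.46  0.38  1.96 -0.23  0.77  0.22]
turn units needed -0.005
0.15 target [ 0.4912 -0.0076  0.0981] shift units [ 0.153 -0.026  0.37 ]
0.2 target [ 0.4913 -0.0051  0.1066] shift units [ 0.163 -0.026  0.336]
```

View pics/crop5.png

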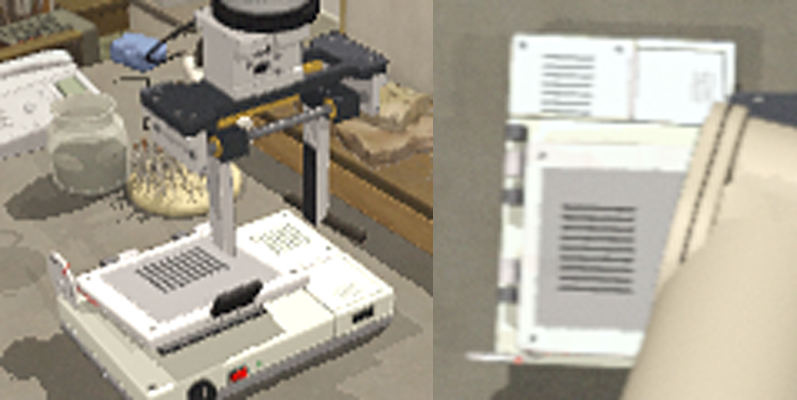

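The hatch lies flush and shut, and the panel is slightly open (about 0.17 rad). Next I'll straddle the tab and grip it across its width.

```bash
python3 -m handwheel '[[[0.08,-0.015,0.05,0],[0.14,-0.026,0.13,0],[0.153,-0.026,0.22,0],[0.153,-0.026,0.3,0],[0.153,-0.026,0.335,0],[0.153,-0.026,0.353,0],[0.153,-0.026,0.353,0],[0.153,-0.026,0.353,0],[0.153,-0.026,0.353,0],[0.153,-0.026,0.353,0]]]'
python3 - <<'E'
from h import *
state()
E
python3 -m handwheel '[[[0,0,0,0],[0,0,0,0],[0,0,0,0],[0,0,0,0],[0,0,0,0],[0,0,0,0],[0,0,0,0],[0,0,0,0],[0,0,0,0],[0,0,0,0]]]' 0 30
python3 - <<'E'
from h import *
state()
o=telemetry.get_obs();p=o["position"]
im=viewer.grab_frame("scene")[:,:,::-1];cv2.imwrite("pics/crop6.png",cv2.resize(im[100:220,170:300],(520,480),interpolation=2))
# arc from here: grip point kept 10 mm above TCP
for a0 in(.15,.17,.2):
  print(a0)
  for a in np.linspace(a0,1.08,10):
    d=pan(a,-.176,.02)-pan(a0,-.176,.02);M=Ro.from_quat(o["tool_rot"]).as_matrix();print(round(a,2),(M.T@d/.25).round(3))
E
```

```text
time_s: 7.7
position: [0.4924, -0.007, 0.1025]
tool_rot: [0.729, 0.684, 0.0, 0.0]
force: [-0.2, 0.3, 0.3]
gripper_width: 0.797
grip_force: 0.0
t 7.7 pos [ 0.4924 -0.007   0.1025] base [-0.0654  0.0388] toolz [ 0.001  0.    -1.   ] F [-0.2  0.3  0.3] grip 0.0 0.797 q [-0.25  0.58  0.3   2.06 -0.32  0.54  0.22]
turn units needed -0.004
time_s: 8.95
position: [0.4901, -0.007, 0.1018]
tool_rot: [0.729, 0.684, -0.001, -0.002]
force: [-5.3, 0.2, 2.7]
gripper_width: 0.463
grip_force: 30.0
t 8.95 pos [ 0.4901 -0.007   0.1018] base [-0.0655  0.0411] toolz [-0.004  0.    -1.   ] F [-5.3  0.2  2.7] grip 30.0 0.463 q [-0.25  0.59  0.3   2.06 -0.32  0.55  0.22]
turn units needed -0.004
0.15
0.15 [0. 0. 0.]
0.25 [ 0.023 -0.    -0.07 ]
0.36 [ 0.052 -0.001 -0.136]
0.46 [ 0.089 -0.001 -0.2  ]
0.56 [ 0.132 -0.001 -0.259]
0.67 [ 0.18  -0.002 -0.314]
0.77 [ 0.234 -0.002 -0.363]
0.87 [ 0.293 -0.003 -0.407]
0.98 [ 0.356 -0.003 -0.444]
1.08 [ 0.423 -0.003 -0.474]
0.17
0.17 [0. 0. 0.]
0.27 [ 0.023 -0.    -0.068]
0.37 [ 0.054 -0.001 -0.133]
0.47 [ 0.09  -0.001 -0.194]
0.57 [ 0.133 -0.001 -0.252]
0.68 [ 0.181 -0.002 -0.305]
0.78 [ 0.234 -0.002 -0.353]
0.88 [ 0.292 -0.003 -0.395]
0.98 [ 0.354 -0.003 -0.431]
1.08 [ 0.419 -0.003 -0.461]
0.2
0.2 [0. 0. 0.]
0.3 [ 0.025 -0.    -0.065]
0.4 [ 0.055 -0.001 -0.127]
0.49 [ 0.092 -0.001 -0.186]
0.59 [ 0.134 -0.001 -0.24 ]
0.69 [ 0.182 -0.002 -0.291]
0.79 [ 0.234 -0.002 -0.337]
0.88 [ 0.29  -0.002 -0.377]
0.98 [ 0.35  -0.003 -0.412]
1.08 [ 0.413 -0.003 -0.44 ]
```

View pics/crop6.png

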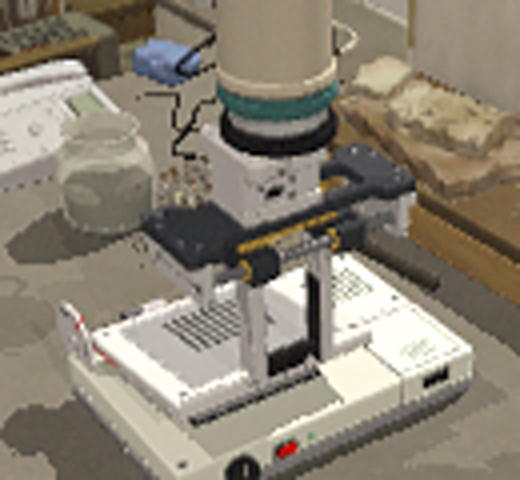

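```bash
python3 -m handwheel '[[[0.01,-0.008,-0.035,0],[0.023,-0.008,-0.068,0],[0.054,-0.008,-0.133,0],[0.09,-0.008,-0.194,0],[0.133,-0.008,-0.252,0],[0.181,-0.008,-0.305,0],[0.234,-0.008,-0.353,0],[0.292,-0.008,-0.395,0],[0.323,-0.008,-0.414,0],[0.323,-0.008,-0.414,0]]]'
python3 - <<'E'
from h import *
state()
im=viewer.grab_frame("scene")[:,:,::-1];cv2.imwrite("pics/s2.png",im);cv2.imwrite("pics/crop7.png",cv2.resize(im[90:220,170:300],(780,600)[::1],interpolation=2))
for a in(.85,.9,.95,1.,1.05):
    P=[pan(a,-.165,-.007,y) for y in(.124,-.044)]+[pan(a,-.165,.007,.124)]
    print(a,(proj("scene",P)).round(1).tolist(),((proj("scene",P)-[170,90])*[6,600/130]).round(0).tolist())
E
```

```text
time_s: 10.25
position: [0.4959, 0.0744, 0.2068]
tool_rot: [0.729, 0.685, 0.001, 0.0]
force: [-2.1, -1.5, 4.4]
gripper_width: 0.465
grip_force: 30.0
t 10.25 pos [0.4959 0.0744 0.2068] base [0.0161 0.0402] toolz [ 0.001  0.001 -1.   ] F [-2.1 -1.5  4.4] grip 30.0 0.465 q [-0.48  0.44  0.4   1.93 -0.23  0.81 -0.02]
turn units needed -0.003
0.85 [[204.8, 168.4], [255.1, 150.3], [202.6, 163.9]] [[209.0, 362.0], [511.0, 278.0], [196.0, 341.0]]
0.9 [[203.5, 165.8], [253.9, 147.8], [201.3, 161.3]] [[201.0, 350.0], [504.0, 267.0], [188.0, 329.0]]
0.95 [[202.2, 163.1], [252.7, 145.4], [200.0, 158.8]] [[193.0, 337.0], [496.0, 256.0], [180.0, 318.0]]
1.0 [[200.9, 160.6], [251.4, 143.1], [198.6, 156.4]] [[185.0, 326.0], [488.0, 245.0], [172.0, 306.0]]
1.05 [[199.6, 158.1], [250.0, 140.8], [197.2, 154.1]] [[177.0, 314.0], [480.0, 234.0], [163.0, 296.0]]
```

View pics/crop7.png

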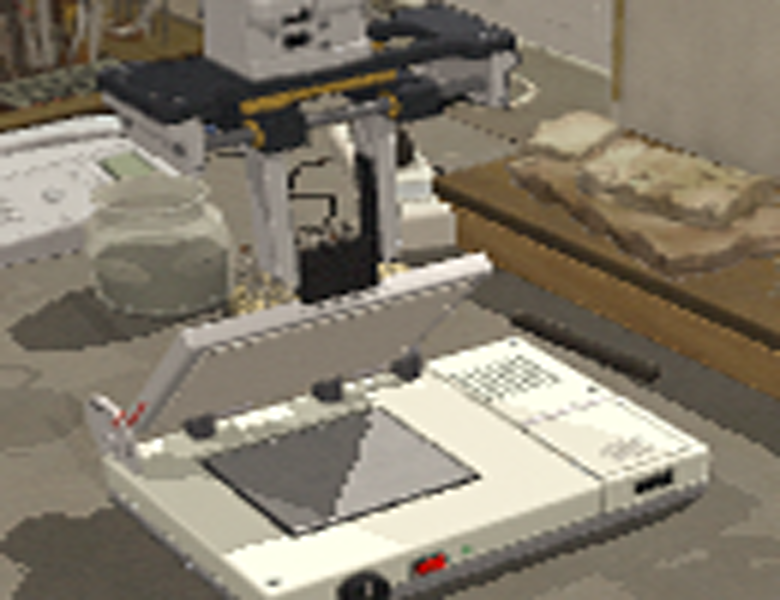

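The panel is at about 0.91 rad and the pad is clear. I'll raise it the rest of the way, then release.

```bash
python3 -m handwheel '[[[0.03,0,-0.015,0],[0.06,0,-0.03,0],[0.085,0,-0.04,0],[0.102,0,-0.046,0],[0.102,0,-0.046,0],[0.102,0,-0.046,0],[0.102,0,-0.046,0],[0.102,0,-0.046,0],[0.102,0,-0.046,0],[0.102,0,-0.046,0]]]'
python3 - <<'E'
from h import *
state()
E
python3 -m handwheel '[[[0,0,0,0],[0,0,0,0],[0,0,0,0],[0,0,0,0],[0,0,-0.04,0],[0,0,-0.1,0],[0,0,-0.2,0],[0,0,-0.3,0],[0,0,-0.35,0],[0,0,-0.35,0]]]' 0.75
python3 - <<'E'
from h import *
state();go([.445,-.372,.15],"stone")
E
```

```text
time_s: 11.55
position: [0.4975, 0.0971, 0.2178]
tool_rot: [0.73, 0.684, -0.0, 0.001]
force: [-1.1, -5.7, 4.1]
gripper_width: 0.464
grip_force: 30.0
t 11.55 pos [0.4975 0.0971 0.2178] base [0.0389 0.0399] toolz [ 0.001 -0.002 -1.   ] F [-1.1 -5.7  4.1] grip 30.0 0.464 q [-0.53  0.43  0.4   1.9  -0.22  0.85 -0.08]
turn units needed -0.007
time_s: 12.8
position: [0.4974, 0.0993, 0.3057]
tool_rot: [0.729, 0.684, 0.001, 0.0]
force: [0.9, 1.0, -0.3]
gripper_width: 0.751
grip_force: 0.0
t 12.8 pos [0.4974 0.0993 0.3057] base [0.041  0.0402] toolz [ 0.002  0.001 -1.   ] F [ 0.9  1.  -0.3] grip 0.0 0.751 q [-0.57  0.33  0.44  1.78 -0.16  1.06 -0.14]
turn units needed -0.004
stone target [ 0.445 -0.372  0.15 ] shift units [-1.895 -0.092  0.621]
```

```bash
python3 -m handwheel '[[[-0.1,-0.005,0,0],[-0.25,-0.012,0,0],[-0.4,-0.02,0,0],[-0.58,-0.03,0,0],[-0.76,-0.04,0.05,0],[-0.9,-0.045,0.1,-0.04],[-0.97,-0.05,0.15,-0.076],[-1,-0.05,0.2,-0.076],[-1,-0.05,0.25,-0.076],[-1,-0.05,0.25,-0.076]]]' 1 && python3 -m handwheel '[[[-0.1,-0.005,0,0],[-0.25,-0.012,0,0],[-0.4,-0.02,0,0],[-0.58,-0.03,0,0],[-0.72,-0.038,0.05,0],[-0.8,-0.04,0.1,0],[-0.8,-0.04,0.15,0],[-0.8,-0.04,0.2,0],[-0.8,-0.04,0.25,0],[-0.8,-0.04,0.25,0]]]'
python3 - <<'E'
from h import *
state();go([.445,-.372,.021],"stone")
im={}
for n in C:im[n]=np.ascontiguousarray(viewer.grab_frame(n)[:,:,::-1]);cv2.imwrite(f"pics/{n}3.png",im[n])
for a in(1.0,1.03,1.06,1.09,1.12):
    P=[pan(a,-.165,-.007,y) for y in(.124,-.044)]
    T=[pan(a,-.18,.025+.0,y) for y in(.04,)]
    print(a,proj("scene",P).round(1).tolist(),proj("top",P).round(1).tolist())
g=cv2.cvtColor(im["top"],cv2.COLOR_BGR2GRAY)
for r in(185,190,220,225):print("top row",r,g[r,210:250].tolist())
s=cv2.cvtColor(im["scene"],cv2.COLOR_BGR2GRAY)
for c in(210,217,240):print("scene col",c,"rows130+",s[130:175,c].tolist())
o=np.hstack([cv2.resize(im["scene"][125:225,175:275],(400,400),interpolation=2),cv2.resize(im["top"][135:245,165:265],(364,400),interpolation=2)])
cv2.imwrite("pics/crop8.png",o)
E
```

```text
time_s: 14.05
position: [0.4681, -0.1482, 0.241]
tool_rot: [0.708, 0.706, -0.001, -0.001]
force: [-0.1, -0.5, 0.9]
gripper_width: 1.001
grip_force: 0.0
time_s: 15.3
position: [0.4578, -0.348, 0.1787]
tool_rot: [0.708, 0.706, 0.0, -0.001]
force: [-0.6, -1.0, 0.8]
gripper_width: 1.002
grip_force: 0.0
t 15.3 pos [ 0.4578 -0.348   0.1787] base [-0.4079  0.0529] toolz [-0.002  0.002 -1.   ] F [-0.6 -1.   0.8] grip 0.0 1.002 q [ 0.32  0.59  0.44  1.77 -0.32  0.86  0.9 ]
turn units needed 0.074
stone target [ 0.445 -0.372  0.021] shift units [-0.097 -0.05   0.631]
1.0 [[200.9, 160.6], [251.4, 143.1]] [[213.3, 235.0], [215.7, 170.3]]
1.03 [[200.1, 159.1], [250.6, 141.7]] [[211.6, 235.0], [214.1, 170.1]]
1.06 [[199.3, 157.6], [249.8, 140.3]] [[209.9, 235.0], [212.3, 169.9]]
1.09 [[198.5, 156.1], [248.9, 139.0]] [[208.1, 235.0], [210.6, 169.8]]
1.12 [[197.6, 154.7], [248.1, 137.8]] [[206.3, 235.0], [208.8, 169.6]]
top row 185 [201, 177, 137, 115, 111, 102, 107, 116, 117, 117, 121, 119, 120, 132, 133, 134, 130, 131, 151, 163, 167, 185, 213, 228, 227, 228, 228, 228, 229, 228, 227, 229, 228, 229,
[... 683 characters left out ...]
, 125, 125, 124, 125, 125, 125, 124, 125, 124, 124, 123, 127, 78, 78, 120, 112, 121, 125, 70, 118, 244, 243, 239, 204, 131, 134, 109, 130, 133, 132, 135, 133, 134, 134, 134, 136, 134, 132, 133, 134, 135, 133, 133, 135]
scene col 217 rows130+ [68, 21, 12, 127, 134, 129, 134, 105, 48, 30, 30, 26, 32, 30, 28, 26, 28, 35, 27, 92, 214, 241, 185, 116, 175, 144, 133, 134, 135, 132, 134, 135, 134, 135, 134, 134, 132, 135, 135, 134, 133, 134, 134, 135, 119]
scene col 240 rows130+ [172, 173, 197, 187, 215, 218, 202, 156, 145, 143, 136, 236, 231, 221, 181, 109, 134, 123, 121, 121, 120, 123, 121, 122, 122, 122, 116, 107, 108, 100, 97, 121, 125, 124, 127, 125, 120, 111, 109, 116, 165, 205, 235, 252, 237]
```

Both views put the panel front edge where 1.05–1.06 rad (about 60.4°) predicts, so the panel is good. Next is the stone.

```bash
python3 -m handwheel '[[[-0.06,-0.03,0.05,0],[-0.097,-0.05,0.15,0],[-0.097,-0.05,0.27,0],[-0.097,-0.05,0.39,0],[-0.097,-0.05,0.51,0],[-0.097,-0.05,0.6,0],[-0.097,-0.05,0.65,0],[-0.097,-0.05,0.667,0],[-0.097,-0.05,0.667,0],[-0.097,-0.05,0.667,0]]]'
python3 - <<'E'
from h import *
state()
E
python3 -m handwheel '[[[0,0,0,0],[0,0,0,0],[0,0,0,0],[0,0,0,0],[0,0,0,0],[0,0,0,0],[0,0,0,0],[0,0,0,0],[0,0,-0.04,0],[0,0,-0.1,0]]]' 0 30
python3 - <<'E'
from h import *
state()
E
```

```text
time_s: 16.65
position: [0.4458, -0.3743, 0.0137]
tool_rot: [0.708, 0.706, 0.0, 0.001]
force: [0.1, -0.8, -0.0]
gripper_width: 1.001
grip_force: 0.0
t 16.65 pos [ 0.4458 -0.3743  0.0137] base [-0.4347  0.0633] toolz [ 0.001 -0.001 -1.   ] F [ 0.1 -0.8 -0. ] grip 0.0 1.001 q [ 0.46  0.82  0.3   1.86 -0.44  0.53  1.06]
turn units needed 0.072
time_s: 17.9
position: [0.4454, -0.3735, 0.0384]
tool_rot: [0.708, 0.706, 0.0, -0.0]
force: [-0.1, 0.2, -1.4]
gripper_width: 0.453
grip_force: 29.2
t 17.9 pos [ 0.4454 -0.3735  0.0384] base [-0.434   0.0638] toolz [-0.  0. -1.] F [-0.1  0.2 -1.4] grip 29.2 0.453 q [ 0.45  0.79  0.32  1.85 -0.42  0.57  1.04]
turn units needed 0.072
```

```bash
python3 - <<'E'
from h import *
go(B([-.13,.04,.16]));go(B([-.13,.04,.067]))
E
python3 -m handwheel '[[[0,0,-0.1,0],[0.05,0,-0.25,0],[0.15,-0.02,-0.4,0],[0.3,-0.04,-0.5,0.02],[0.48,-0.06,-0.5,0.04],[0.66,-0.09,-0.5,0.072],[0.82,-0.11,-0.5,0.072],[0.93,-0.13,-0.5,0.072],[0.98,-0.13,-0.5,0.072],[0.98,-0.13,-0.5,0.072]]]'
python3 - <<'E'
from h import *
state();go(B([-.12,.04,.067]));go(B([-.022,.04,.067]));go(B([-.022,.04,.0615]))
E
```

```text
target [ 0.4873 -0.0714  0.16  ] shift units [ 1.209  0.164 -0.486]
 target [ 0.4873 -0.0714  0.067 ] shift units [ 1.209  0.164 -0.114]
time_s: 19.15
position: [0.4145, -0.1285, 0.1636]
tool_rot: [0.728, 0.686, 0.0, 0.001]
force: [-0.7, -0.9, -0.8]
gripper_width: 0.456
grip_force: 29.2
t 19.15 pos [ 0.4145 -0.1285  0.1636] base [-0.1913  0.1093] toolz [ 0.002 -0.    -1.   ] F [-0.7 -0.9 -0.8] grip 29.2 0.456 q [-0.12  0.43  0.49  2.15 -0.34  0.63  0.55]
turn units needed 0.001
 target [ 0.4879 -0.0615  0.067 ] shift units [0.285 0.277 0.387]
 target [0.4938 0.0364 0.067 ] shift units [0.677 0.277 0.387]
 target [0.4938 0.0364 0.0615] shift units [0.677 0.277 0.409]
```

```bash
python3 -m handwheel '[[[0.08,0.08,0,0],[0.17,0.17,0.02,0],[0.24,0.24,0.12,0],[0.285,0.277,0.24,0],[0.285,0.277,0.34,0],[0.285,0.277,0.38,0],[0.285,0.277,0.387,0],[0.285,0.277,0.387,0],[0.285,0.277,0.387,0],[0.285,0.277,0.387,0]]]'
python3 - <<'E'
from h import *
state();go(B([-.022,.04,.067]));go(B([-.022,.04,.0615]))
E
```

```text
time_s: 20.4
position: [0.4875, -0.0617, 0.0668]
tool_rot: [0.728, 0.686, 0.0, 0.0]
force: [0.5, 0.5, -1.4]
gripper_width: 0.455
grip_force: 29.2
t 20.4 pos [ 0.4875 -0.0617  0.0668] base [-0.1202  0.0404] toolz [ 0.001 -0.    -1.   ] F [ 0.5  0.5 -1.4] grip 29.2 0.455 q [-0.17  0.66  0.36  2.08 -0.48  0.48  0.49]
turn units needed 0.0
 target [0.4938 0.0364 0.067 ] shift units [ 0.393  0.001 -0.001]
 target [0.4938 0.0364 0.0615] shift units [0.393 0.001 0.021]
```

```bash
python3 -m handwheel '[[[0.06,0,0,0],[0.14,0,0,0],[0.22,0,0,0],[0.29,0,0,0],[0.34,0,0,0],[0.37,0,0,0],[0.39,0,0,0],[0.393,0,0.008,0],[0.393,0,0.018,0],[0.393,0,0.022,0]]]'
python3 - <<'E'
from h import *
state()
E
```

```text
time_s: 21.65
position: [0.4929, 0.0359, 0.0605]
tool_rot: [0.728, 0.685, -0.0, -0.0]
force: [-0.2, -0.0, -1.9]
gripper_width: 0.458
grip_force: 29.2
t 21.65 pos [0.4929 0.0359 0.0605] base [-0.0225  0.0409] toolz [-0. -0. -1.] F [-0.2 -0.  -1.9] grip 29.2 0.458 q [-0.38  0.68  0.37  2.08 -0.52  0.48  0.33]
turn units needed -0.001
```

```bash
python3 -m handwheel '[[[0,0,0.003,0],[0,0,0.006,0],[0,0,0.008,0],[0,0,0.008,0],[0,0,0.008,0],[0,0,0.008,0],[0,0,0.008,0],[0,0,0.008,0],[0,0,0.008,0],[0,0,0.008,0]]]'
python3 - <<'E'
from h import *
state()
E
```

```text
time_s: 22.9
position: [0.4929, 0.0358, 0.0596]
tool_rot: [0.728, 0.685, 0.0, 0.0]
force: [-3.5, -2.3, 8.9]
gripper_width: 0.449
grip_force: 30.1
t 22.9 pos [0.4929 0.0358 0.0596] base [-0.0226  0.0408] toolz [ 0.  0. -1.] F [-3.5 -2.3  8.9] grip 30.1 0.449 q [-0.38  0.68  0.37  2.08 -0.52  0.47  0.33]
turn units needed -0.001
```

```bash
python3 -m handwheel '[[[0,0,0,0],[0,0,0,0],[0,0,-0.05,0],[0,0,-0.15,0],[0,0,-0.25,0],[-0.15,0,-0.28,0],[-0.35,0,-0.28,0],[-0.58,0,-0.28,0],[-0.8,0,-0.28,0],[-0.85,0,-0.28,0]]]' 0.75
python3 - <<'E'
from h import *
state()
im={}
for n in C:im[n]=np.ascontiguousarray(viewer.grab_frame(n)[:,:,::-1]);cv2.imwrite(f"pics/{n}4.png",im[n])
g=cv2.cvtColor(im["top"],cv2.COLOR_BGR2GRAY)
for r in(185,190,220):print("top row",r,g[r,208:216].tolist())
s=cv2.cvtColor(im["scene"],cv2.COLOR_BGR2GRAY)
for c in(210,240):print("scene col",c,s[150:157,c].tolist(),s[138:148,c].tolist())
# change vs picture 3 gives the stone on the pad
for n,x,y,w,h in(("top",200,170,60,70),("scene",195,150,80,75)):
    d=cv2.absdiff(im[n],cv2.imread(f"pics/{n}3.png")).max(2)[y:y+h,x:x+w]
    m=(d>25).astype(np.uint8);k,l,st,c=cv2.connectedComponentsWithStats(m)
    for i in range(1,k):
        if st[i,4]>15:print(n,c[i]+[x,y],st[i]+[x,y,0,0,0])
print("pad",proj("top",B([.025,.04,.047])),proj("scene",B([.025,.04,.047])), "expected stone", proj("top",B([-.018,.04,.067])),proj("scene",B([-.018,.04,.067])))
o=np.hstack([cv2.resize(im["scene"][125:225,175:275],(400,400),interpolation=2),cv2.resize(im["top"][135:245,165:265],(364,400),interpolation=2)])
cv2.imwrite("pics/crop9.png",o)
E
```

```text
time_s: 24.15
position: [0.4797, -0.1804, 0.1298]
tool_rot: [0.73, 0.683, -0.0, 0.001]
force: [-0.3, 0.4, 1.2]
gripper_width: 0.749
grip_force: 0.0
t 24.15 pos [ 0.4797 -0.1804  0.1298] base [-0.2392  0.0411] toolz [ 0.001 -0.003 -1.   ] F [-0.3  0.4  1.2] grip 0.0 0.749 q [ 0.    0.58  0.45  1.99 -0.4   0.66  0.64]
turn units needed -0.008
top row 185 [230, 217, 209, 184, 145, 127, 115, 114]
top row 190 [222, 203, 194, 171, 157, 171, 171, 166]
top row 220 [233, 228, 198, 133, 126, 126, 123, 127]
scene col 210 [131, 254, 254, 252, 220, 142, 148] [138, 136, 140, 137, 140, 95, 90, 135, 124, 132]
scene col 240 [136, 132, 133, 135, 133, 133, 143] [157, 155, 151, 250, 246, 235, 195, 124, 149, 138]
top [230.97391304 209.34782609] [218 197  26  23 345]
scene [255.08414425 187.29994276] [ 221  150   54   74 1747]
scene [235.40909091 174.04545455] [233 171   7   7  22]
scene [247.48717949 212.41025641] [239 207  19  11  39]
pad [[214.69281369 203.77854949]] [[227.54436405 191.15293049]] expected stone [[228.73635543 204.06534973]] [[234.56346865 192.68565061]]
```

The panel hasn't moved and the stone is on the deck in front of centre. The tool can't be tilted by these moves, so I'll push the stone in from the front with closed fingers.

```bash
python3 - <<'E'
from h import *
go(B([-.085,.04,.052]));go(B([-.026,.04,.052]))
E
python3 -m handwheel '[[[0.1,0,0,0],[0.3,0,0,0],[0.48,0,0,0],[0.58,0,0.05,0],[0.6,0,0.15,0],[0.6,0,0.24,0],[0.6,0,0.29,0],[0.6,0,0.31,0],[0.6,0,0.31,0],[0.6,0,0.31,0]]]' 0
python3 - <<'E'
from h import *
state();go(B([-.026,.0405,.052]))
E
```

```text
target [ 0.49   -0.0265  0.052 ] shift units [0.604 0.001 0.309]
 target [0.4935 0.0324 0.052 ] shift units [0.84  0.001 0.309]
time_s: 25.5
position: [0.4897, -0.026, 0.0518]
tool_rot: [0.728, 0.686, 0.0, 0.0]
force: [0.6, -0.4, 0.3]
gripper_width: 0.005
grip_force: 0.0
t 25.5 pos [ 0.4897 -0.026   0.0518] base [-0.0845  0.0403] toolz [ 0.001  0.    -1.   ] F [ 0.6 -0.4  0.3] grip 0.0 0.005 q [-0.24  0.69  0.35  2.09 -0.53  0.44  0.46]
turn units needed -0.0
 target [0.493  0.0324 0.052 ] shift units [ 0.234 -0.001 -0.001]
```

```bash
python3 -m handwheel '[[[0.02,0,0,0],[0.045,0,0,0],[0.07,0,0,0],[0.095,0,0,0],[0.12,0,0,0],[0.145,0,0,0],[0.17,0,0,0],[0.195,0,0,0],[0.22,0,0,0],[0.234,0,0,0]]]'
python3 - <<'E'
from h import *
state()
im=np.ascontiguousarray(viewer.grab_frame("scene")[:,:,::-1]);cv2.imwrite("pics/scene5.png",im)
s=cv2.cvtColor(im,cv2.COLOR_BGR2GRAY)
for c in(210,240):print("scene col",c,s[150:157,c].tolist(),s[138:148,c].tolist())
go(B([-.0215,.0405,.052]))
E
```

```text
time_s: 26.75
position: [0.494, 0.0293, 0.0524]
tool_rot: [0.729, 0.685, -0.0, 0.002]
force: [-1.0, -10.8, 12.7]
gripper_width: 0.004
grip_force: 6.3
t 26.75 pos [0.494  0.0293 0.0524] base [-0.0291  0.0393] toolz [ 0.003 -0.004 -1.   ] F [ -1.  -10.8  12.7] grip 6.3 0.004 q [-0.37  0.69  0.37  2.08 -0.54  0.46  0.36]
turn units needed -0.003
scene col 210 [129, 254, 254, 251, 218, 142, 148] [136, 136, 137, 137, 142, 95, 91, 134, 125, 132]
scene col 240 [155, 157, 140, 153, 155, 157, 155] [74, 73, 53, 132, 140, 144, 68, 17, 25, 21]
 target [0.4933 0.0369 0.052 ] shift units [ 0.028 -0.005  0.001]
```

Run:
```python
from h import *
t=np.ascontiguousarray(viewer.grab_frame("top")[:,:,::-1]);cv2.imwrite("pics/top5.png",t)
s=cv2.imread("pics/scene5.png")
R=lambda i:cv2.resize(i[140:215,185:285],(400,300),interpolation=2)
T=lambda i:cv2.resize(i[170:245,190:290],(400,300),interpolation=2)
cv2.imwrite("pics/crop10.png",np.vstack([np.hstack([R(s),T(t)]),np.hstack([R(cv2.imread("pics/scene4.png")),T(cv2.imread("pics/top4.png"))])]))
print("pad corners scene",((proj("scene",[B([.025+a,.04+b,.047]) for a,b in((-.049,-.054),(-.049,.054),(.049,.054),(.049,-.054))])-[185,140])*4).round(0).tolist())
print("pad corners top",((proj("top",[B([.025+a,.04+b,.047]) for a,b in((-.049,-.054),(-.049,.054),(.049,.054),(.049,-.054))])-[190,170])*4).round(0).tolist())
```

```text
pad corners scene [[262.0, 211.0], [142.0, 262.0], [79.0, 199.0], [195.0, 153.0]]
pad corners top [[167.0, 65.0], [162.0, 210.0], [30.0, 206.0], [36.0, 60.0]]
```

View pics/crop10.png

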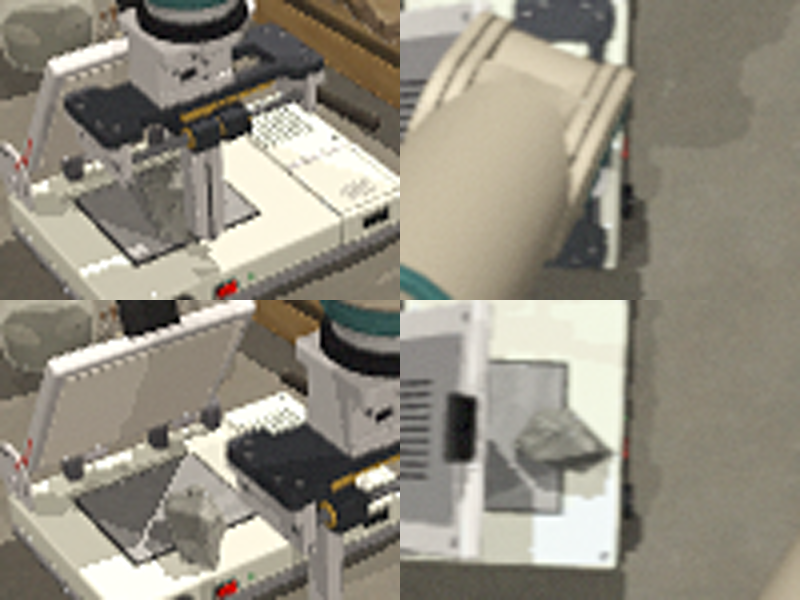

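Before the push (bottom) the stone straddled the pad's front edge. Its tip was at top (242,208), about 10 mm to the +y side of the push line. Now (top left) it stands mostly on the pad with the fingers in front. I'll back off and measure by masks.

```bash
python3 -m handwheel '[[[-0.06,0,0,0],[-0.15,0,-0.05,0],[-0.25,0,-0.15,0],[-0.35,0,-0.3,0],[-0.5,0,-0.31,0],[-0.65,0,-0.31,0],[-0.8,0,-0.31,0],[-0.84,0,-0.31,0],[-0.84,0,-0.31,0],[-0.84,0,-0.31,0]]]'
cat > meas.py <<'E'
from h import *
import sys
k=sys.argv[1];state();im={}
for n in C:im[n]=np.ascontiguousarray(viewer.grab_frame(n)[:,:,::-1]);cv2.imwrite(f"pics/{n}{k}.png",im[n])
g=cv2.cvtColor(im["top"],cv2.COLOR_BGR2GRAY);s=cv2.cvtColor(im["scene"],cv2.COLOR_BGR2GRAY)
print("panel",g[185,208:216].tolist(),g[220,208:216].tolist(),s[150:157,210].tolist(),s[138:148,240].tolist())
for n,x,y,w,h in(("top",205,180,45,50),("scene",200,160,60,60)):
    d=cv2.absdiff(im[n],cv2.imread(f"pics/{n}3.png")).max(2)[y:y+h,x:x+w]
    f=im[n].astype(float)[y:y+h,x:x+w];q=(f[:,:,2]-f[:,:,0])/(f.sum(2)+1)
    m=(d>14)
    print(n,"x0,y0",x,y)
    for r in range(0,h,2):print(y+r,"".join(("." if not m[r,c] else ("#" if q[r,c]>.02 else "+")) for c in range(w)))
E
python3 meas.py 6
python3 - <<'E'
from h import *
c=[B([.025+a,.04+b,.047]) for a,b in((-.049,-.054),(-.049,.054),(.049,.054),(.049,-.054),(0,0))]
print(proj("scene",c).round(0).tolist(),proj("top",c).round(0).tolist())
E
```

```text
time_s: 28.1
position: [0.4802, -0.1755, 0.1286]
tool_rot: [0.727, 0.686, 0.0, -0.001]
force: [0.7, -0.6, -0.2]
gripper_width: 0.006
grip_force: 0.0
t 28.1 pos [ 0.4802 -0.1755  0.1286] base [-0.2343  0.0409] toolz [-0.     0.001 -1.   ] F [ 0.7 -0.6 -0.2] grip 0.0 0.006 q [-0.    0.58  0.45  1.99 -0.4   0.66  0.64]
turn units needed 0.002
panel [230, 217, 208, 184, 145, 121, 117, 110] [232, 226, 196, 132, 123, 125, 126, 126] [132, 254, 254, 253, 220, 143, 149] [159, 158, 152, 251, 247, 237, 196, 123, 149, 139]
top x0,y0 205 180
180 .............####..........###.##+#####+###..
182 .............####..........#..#++#.#.+.###...
184 .............#+##..........####.##.##+####...
186 ............................#########+####...
188 ...........................##..+.#####.###...
190 ...........................##.####++#+####...
192 ................................#..###.###...
194 .............................................
196 ..............#..............................
198 .......###.#...####..........................
200 .......####.########.........................
202 +.....+#+##
[... 2116 characters left out ...]
##################
204 #############+++#..#...##++++++++++################.########
206 #######+++++++++++##+#++++++++++++++++++########.######.####
208 ######++++++++++++++++++++++++++++++++###########...#.######
210 ..######++++++++++++++++++++++++++#######++##.......###.....
212 .+.#######+++++++++++++++++++##########.#####....#..#...#...
214 #...#.#####+++++++++++++######+#########..#++...........#.#.
216 ......####.##+###+++########.+.#..######+#+.........##..#..#
218 .........######+##.#######.....#..+####.#.....#...#..#.#.###
[[251.0, 193.0], [221.0, 205.0], [205.0, 190.0], [234.0, 178.0], [228.0, 191.0]] [[232.0, 186.0], [231.0, 223.0], [197.0, 222.0], [199.0, 185.0], [215.0, 204.0]]
```

Run:
```python
from h import *
R,t,_=lamp()
b=lambda p,z:(R.T@(onz("top",p,z)[:2]-t)).round(4)
print("tip now",b((231.5,208.5),.06),"side rows at col220:",b((218,198),.075),b((222,213),.055))
print("tip before (242.5,208.3)",b((242.5,208.3),.06),"left/right before rows 197,212 col 229",b((229,197),.075),b((229,212.5),.055))
a=cv2.imread("pics/top6.png");e=cv2.imread("pics/top3.png")
g=cv2.cvtColor(a,6).astype(int)
for r in range(196,219,2):print(r,g[r,210:238].tolist())
```

```text
tip now [-0.0261  0.0526] side rows at col220: [0.0131 0.0236] [0.0017 0.0666]
tip before (242.5,208.3) [-0.0583  0.051 ] left/right before rows 197,212 col 229 [-0.0186  0.0197] [-0.0188  0.0645]
196 [180, 177, 152, 154, 157, 164, 161, 149, 151, 152, 152, 158, 166, 164, 162, 163, 165, 167, 166, 164, 130, 125, 206, 235, 234, 233, 233, 235]
198 [190, 163, 110, 132, 149, 155, 153, 158, 159, 154, 144, 144, 143, 148, 162, 163, 169, 166, 166, 164, 134, 161, 219, 234, 235, 234, 233, 234]
200 [190, 162, 94, 84, 103, 133, 152, 146, 143, 144, 142, 141, 134, 115, 126, 152, 166, 167, 167, 174, 148, 166, 220, 234, 234, 234, 234, 234]
202 [182, 154, 94, 85, 86, 87, 85, 101, 126, 156, 161, 155, 148, 140, 124, 114, 132, 155, 167, 169, 150, 203, 242, 243, 242, 241, 242, 241]
204 [174, 148, 93, 89, 91, 87, 90, 94, 114, 127, 141, 150, 157, 164, 167, 146, 122, 123, 141, 165, 151, 206, 242, 243, 241, 242, 243, 241]
206 [194, 150, 94, 88, 91, 92, 93, 89, 94, 89, 113, 132, 136, 136, 142, 133, 110, 109, 109, 116, 126, 204, 240, 242, 242, 242, 242, 241]
208 [181, 142, 90, 85, 87, 89, 87, 80, 78, 71, 72, 74, 69, 68, 72, 66, 71, 74, 75, 73, 92, 163, 222, 241, 242, 242, 242, 242]
210 [180, 128, 98, 99, 93, 86, 78, 71, 70, 74, 71, 77, 78, 80, 77, 81, 84, 106, 108, 97, 110, 210, 244, 244, 244, 244, 244, 245]
212 [193, 119, 99, 99, 101, 100, 104, 109, 114, 111, 108, 103, 91, 89, 94, 99, 104, 116, 116, 100, 118, 211, 246, 246, 245, 245, 244, 246]
214 [199, 119, 97, 102, 102, 100, 99, 105, 106, 107, 106, 105, 98, 104, 116, 128, 131, 139, 143, 135, 154, 223, 245, 245, 245, 245, 245, 245]
216 [197, 113, 96, 99, 100, 97, 98, 99, 108, 124, 133, 134, 130, 126, 125, 127, 133, 139, 169, 161, 147, 219, 246, 245, 245, 245, 245, 244]
218 [195, 112, 99, 109, 112, 127, 128, 125, 127, 126, 126, 123, 125, 163, 187, 189, 187, 185, 188, 161, 176, 230, 246, 245, 244, 245, 245, 244]
```

The stone now sits about 15 mm short of centre (tip at base x −26, y about 50 mm) and the panel hasn't moved. I'll push again in line with its tip and slightly lower.

```bash
python3 - <<'E'
from h import *
go(B([-.06,.047,.050]))
E
python3 -m handwheel '[[[0.1,-0.01,0,0],[0.3,-0.024,0,0],[0.5,-0.024,0,0],[0.64,-0.024,0.05,0],[0.69,-0.024,0.15,0],[0.695,-0.024,0.24,0],[0.695,-0.024,0.29,0],[0.695,-0.024,0.31,0],[0.695,-0.024,0.314,0],[0.695,-0.024,0.314,0]]]'
python3 - <<'E'
from h import *
state();go(B([-.0225,.047,.050]))
E
```

```text
target [ 0.4845 -0.0012  0.05  ] shift units [ 0.697 -0.023  0.315]
time_s: 29.45
position: [0.485, -0.0036, 0.0507]
tool_rot: [0.728, 0.685, 0.0, 0.0]
force: [0.1, 0.7, 0.0]
gripper_width: 0.004
grip_force: 0.0
t 29.45 pos [ 0.485  -0.0036  0.0507] base [-0.0624  0.0464] toolz [ 0.001  0.    -1.   ] F [0.1 0.7 0. ] grip 0.0 0.004 q [-0.28  0.68  0.35  2.11 -0.54  0.43  0.43]
turn units needed -0.001
 target [0.4868 0.0363 0.05  ] shift units [ 0.16  -0.003  0.003]
```

```bash
python3 -m handwheel '[[[0.02,0,0.003,0],[0.04,0,0.003,0],[0.06,0,0.003,0],[0.08,0,0.003,0],[0.1,0,0.003,0],[0.115,0,0.003,0],[0.13,0,0.003,0],[0.142,0,0.003,0],[0.152,0,0.003,0],[0.158,0,0.003,0]]]'
python3 - <<'E'
from h import *
state()
E
```

```text
time_s: 30.7
position: [0.4869, 0.0361, 0.0494]
tool_rot: [0.728, 0.686, -0.0, -0.0]
force: [0.4, -0.9, -0.5]
gripper_width: 0.006
grip_force: 0.5
t 30.7 pos [0.4869 0.0361 0.0494] base [-0.0227  0.0468] toolz [-0. -0. -1.] F [ 0.4 -0.9 -0.5] grip 0.5 0.006 q [-0.37  0.69  0.36  2.1  -0.55  0.44  0.36]
turn units needed -0.0
```

```bash
python3 -m handwheel '[[[0.003,0,0,0],[0.006,0,0,0],[0.009,0,0,0],[0.009,0,0,0],[0.009,0,0,0],[0.009,0,0,0],[0.009,0,0,0],[0.009,0,0,0],[0.009,0,0,0],[0.009,0,0,0]]]'
python3 - <<'E'
from h import *
state()
E
python3 -m handwheel '[[[-0.06,0,0,0],[-0.15,0,-0.05,0],[-0.25,0,-0.15,0],[-0.35,0,-0.3,0],[-0.5,0,-0.31,0],[-0.65,0,-0.31,0],[-0.8,0,-0.31,0],[-0.87,0,-0.31,0],[-0.87,0,-0.31,0],[-0.87,0,-0.31,0]]]' && python3 meas.py 7 | head -32
python3 - <<'E'
from h import *
g=cv2.cvtColor(cv2.imread("pics/top7.png"),6).astype(int)
for r in range(196,219,2):print(r,g[r,210:238].tolist())
R,t,_=lamp()
for c in(225,226,227,228):print(c,(R.T@(onz("top",(c,208),.058)[:2]-t)).round(4))
E
```

```text
time_s: 31.95
position: [0.4871, 0.0383, 0.0494]
tool_rot: [0.728, 0.686, -0.0, -0.0]
force: [0.2, -1.2, 0.1]
gripper_width: 0.005
grip_force: 0.3
t 31.95 pos [0.4871 0.0383 0.0494] base [-0.0205  0.0468] toolz [-0.  0. -1.] F [ 0.2 -1.2  0.1] grip 0.3 0.005 q [-0.38  0.69  0.36  2.1  -0.55  0.44  0.36]
turn units needed -0.0
time_s: 33.2
position: [0.474, -0.1774, 0.1269]
tool_rot: [0.728, 0.686, 0.0, -0.001]
force: [0.6, -0.6, 0.1]
gripper_width: 0.006
grip_force: 0.0
t 33.2 pos [ 0.474  -0.1774  0.1269] base [-0.2366  0.0469] toolz [-0.     0.001 -1.   ] F [ 0.6 -0.6  0.1] grip 0.0 0.006 q [ 0.    0.58  0.44  2.   -0.4   0.65  0.65]
turn units needed 0.002
panel [229, 217, 210, 186, 146, 125, 118, 112] [232, 228, 199, 132, 125, 123, 129, 127] [133, 254, 254, 252, 220, 142, 146] [158, 155, 150, 250, 245, 235, 194, 121, 148, 134]
top x0,y0 205 180
180 ...............###.........####++#++##+####.#
182 ...............##..........++++#++####+####..
184 ................##.........#########++####...
186 ...............+.+........#########+##+###...
188 ...........................#####.##
[... 2235 characters left out ...]
141, 211, 244, 244, 244, 247, 246, 246]
212 [195, 125, 99, 99, 102, 101, 106, 113, 110, 105, 107, 112, 112, 111, 108, 145, 170, 173, 174, 156, 132, 211, 248, 246, 246, 246, 246, 246]
214 [200, 120, 106, 99, 101, 98, 103, 106, 112, 110, 112, 111, 110, 115, 160, 189, 191, 191, 192, 169, 158, 220, 247, 247, 246, 246, 246, 246]
216 [200, 117, 99, 99, 103, 100, 98, 101, 103, 115, 130, 133, 140, 166, 189, 192, 190, 194, 195, 163, 151, 218, 246, 247, 246, 246, 246, 246]
218 [198, 115, 100, 106, 118, 126, 125, 129, 128, 128, 131, 134, 138, 169, 186, 192, 191, 193, 196, 165, 174, 231, 246, 246, 246, 245, 247, 247]
225 [-0.0068  0.0517]
226 [-0.0098  0.0516]
227 [-0.0127  0.0515]
228 [-0.0156  0.0514]
```

Run:
```python
from h import *
a=cv2.imread("pics/scene7.png");e=cv2.imread("pics/scene3.png")
d=cv2.absdiff(a,e).max(2)
f=a.astype(float);q=(f[:,:,2]-f[:,:,0])/(f.sum(2)+1);g=cv2.cvtColor(a,6).astype(int)
for r in range(166,208,2):print(r,g[r,212:250:1].tolist())
for z in(.047,.09):
  for x in(-.0115,.0245,.0605):print(z,x,proj("scene",[B([x,y,z]) for y in(.02,.043,.066)]).round(0).tolist())
```

```text
166 [147, 148, 149, 147, 148, 133, 133, 134, 135, 134, 135, 134, 133, 135, 133, 135, 134, 132, 133, 134, 134, 134, 135, 151, 129, 113, 115, 106, 132, 136, 136, 132, 130, 127, 208, 255, 254, 254]
168 [146, 147, 146, 147, 137, 134, 134, 135, 133, 133, 135, 133, 134, 135, 133, 133, 134, 134, 132, 180, 133, 122, 174, 84, 65, 84, 68, 63, 124, 213, 255, 254, 254, 254, 254, 254, 254, 254]
170 [147, 147, 148, 135, 134, 133, 133, 133, 134, 133, 135, 136, 137, 138, 127, 106, 134, 134, 125, 121, 111, 129, 136, 73, 59, 71, 69, 57, 179, 220, 200, 254, 255, 255, 255, 240, 255, 192]
172 [147, 135, 131, 134, 134, 134, 135, 134, 130, 122, 98, 75, 68, 66, 56, 122, 129, 142, 208, 255, 184, 206, 202, 172, 158, 103, 101, 250, 250, 251, 234, 229, 176, 229, 196, 196, 255, 211]
174 [150, 133, 135, 124, 131, 126, 132, 130, 131, 138, 59, 60, 58, 55, 50, 173, 191, 185, 185, 131, 133, 248, 246, 245, 245, 251, 250, 252, 246, 243, 248, 196, 149, 90, 106, 47, 71, 139]
176 [131, 129, 129, 128, 127, 123, 123, 210, 236, 185, 155, 54, 52, 52, 52, 119, 145, 143, 138, 182, 253, 250, 249, 248, 249, 239, 244, 200, 101, 10
[... 2461 characters left out ...]
 52, 170, 254, 254, 254, 255, 254, 254, 254, 254, 254, 254, 247, 247, 247, 247, 248, 247, 236, 237, 237, 237, 240, 234, 233, 220, 190]
206 [254, 254, 254, 254, 255, 254, 162, 139, 253, 253, 254, 255, 254, 254, 254, 254, 254, 254, 254, 254, 254, 254, 254, 254, 254, 254, 254, 254, 250, 249, 245, 232, 206, 169, 159, 148, 145, 146]
0.047 -0.0115 [[239.0, 195.0], [233.0, 197.0], [226.0, 200.0]]
0.047 0.0245 [[233.0, 189.0], [227.0, 192.0], [220.0, 194.0]]
0.047 0.0605 [[227.0, 184.0], [221.0, 186.0], [215.0, 189.0]]
0.09 -0.0115 [[239.0, 183.0], [232.0, 186.0], [226.0, 188.0]]
0.09 0.0245 [[232.0, 178.0], [226.0, 180.0], [219.0, 183.0]]
0.09 0.0605 [[226.0, 173.0], [220.0, 175.0], [214.0, 177.0]]
```

Run:
```python
from h import *
for k in(7,4):
    a=cv2.imread(f"pics/scene{k}.png").astype(int);e=cv2.imread("pics/scene3.png").astype(int)
    d=(a-e).sum(2)//3
    print(k)
    for r in range(166,210):print(r,"".join("." if abs(v)<9 else("+" if v>0 else "-") for v in d[r,205:260]))
```

```text
7
166 ++++++++++++....++++++++++++++++++++++++++............-
167 ++++++++++++....+++++++++++++++++.++++++.........+.++.-
168 +++++++++++....++++++++++++++++++..++..........++++.++-
169 +++++++++++....+++++++++++++++.+.+.++.......+.+.+++++-.
170 ++++++++++.....++++++++++++++++.++.+++....+.+++++++.+--
171 +++++++++......++++++.++++++++++...+++++++++.++.++++++-
172 ++++++++.......+++....++++.+++++.++++.+.+++.++++.++-.--
173 ++++++++......+++.....++++++++++++....++---.-++++------
174 ++++++++.....++++.+...+++++++++++++.++-----------------
175 ++++++++..+++++++.....++++.++++++++--------------------
176 ++++++++++++++++++..+.++++++++++++---------------------
177 ++++++++++++++++++++++++++++++++++---------------------
178 ++++++++++...+++++++----++++++++++---------------------
179 +++++.+......++++.-----..+++++++++---------------------
180 .+.++.........+.-----.++.+++++++++---------------------
181 ++.+..+........---+.+.+...++++++++---------------------
182 .+++++++.......-.+-.+..-..++++++++---------------------
183 +++++++++.....-+.+.....++..+++++++---------------------
184 ++++++++++....
[... 3483 characters left out ...]
++--------------++.--+++++++++++++.-----
199 +++++++.......+++------------++-----++++++++++++++.----
200 ++++++++.......+----------+++------.++++++++++++++++---
201 +++++++++......+--------++---------++++++++++++++++++..
202 ++++++++++.+...+.------.-----------+++++++++++++++++++-
203 +++++++++++.+...++-.---------------++++++++++++++++++.-
204 ++++++++...+++.+++.----------------++++++++++++++++++--
205 +++++..+....+.+.+++----------------++++++++++++++++++.-
206 ++..+........+++++.+---------------++++++++++++++++++..
207 ..............+++++++-------------.++++++++++++++++++++
208 +..............++++++---------..++++++++++++++++++++++.
209 ++.............++++++++--+++..+++++++++++++++++++++++..
```

The measurements fit an upright stone centred within a few mm: top edge at row 178 (178–180 predicted), tip at about (231,199). The panel edge is unchanged at about 60°, the hatch was flush in the last picture, and the arm is clear. Handing in.

```bash
python3 -c "
from bench import workorder
print(workorder.close_job())"
```

```text
the job is handed in; nothing more can be done
None
```

I pressed the hatch shut, raised the panel to about 60°, and laid the pale stone upright on the pad within a few mm of its centre; since the tool could not tilt, I pushed the stone in the last 50 mm from the front, and handed in at about 33 s.

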